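Push a row of sample cases home and shut them in with the keeper bar

TASK

Three blue-lidded sample cases stand loosely in the open carrying tray, ready to go out. Take the keeper bar by its red grip, set it down on the tray floor in front of the cases and with it push all three back together, as one row, sliding flat until they stand square against the tray's rear wall; do not touch the cases with the fingers. Then let the bar sink fully into the groove that crosses the tray floor, so that it stands upright and shuts the cases in, let go of it, and leave the other things on the bench where they are.

Things in the scene. Friction and masses are not known exactly. Their poses are not given: they have to be found in the camera images.
- tray: open-fronted tray with grey side and rear walls and an aluminium floor; it stays put. Origin on the bench under the middle of the cross groove; x from the open front to the rear wall, y left along the groove, z up. Floor top 16 mm above the bench, from x = -145 (open front edge) to +81 mm (rear wall), 210 mm wide between the side walls (42 mm high, steel handle 24 mm out on each; rear wall 48 mm)
- tray_groove (a point): middle of the groove that crosses the tray floor along the tray's y, at floor height (axes as the tray). 19 mm wide, 10 mm deep, dark bottom 6 mm above the bench. The cases slide over it without dipping; when they touch the rear wall the bar behind them is over the groove, 2 mm past its middle
- keeper_bar: loose steel bar, 190 mm long (its y), 14 mm thick (x), 40 mm high, 250 g, with a red grip tab on top, 60 mm long (y), 12 mm thick (x), up to 86 mm above the foot. Origin: centre of its underside, z up. Starts standing on the bench to the right of the tray. It has 2.5 mm play on each side in the groove and stands in it by itself
- bar_grip (a point): where to grip the red tab from above, across its 12 mm thickness: 69 mm above the bar's foot (axes as the bar). Fingertips lower than 45 mm above the foot would meet the lids (32 mm above the tray floor) when the bar sinks into the groove
- case_left: the left one (seen from the open front) of three equal loose sample cases, white with a flat blue lid, 72 mm long (its y) x 52 mm wide x 32 mm high, 80 to 150 g. Origin at the centre of its underside. Starts on the tray floor, its length along the tray's x within 0.12 rad, its origin 16 to 48 mm in front of the groove's middle
- case_middle: the middle one (seen from the open front) of three equal loose sample cases, white with a flat blue lid, 72 mm long (its y) x 52 mm wide x 32 mm high, 80 to 150 g. Origin at the centre of its underside. Starts on the tray floor, its length along the tray's x within 0.12 rad, its origin 16 to 48 mm in front of the groove's middle
- case_right: the right one (seen from the open front) of three equal loose sample cases, white with a flat blue lid, 72 mm long (its y) x 52 mm wide x 32 mm high, 80 to 150 g. Origin at the centre of its underside. Starts on the tray floor, its length along the tray's x within 0.12 rad, its origin 16 to 48 mm in front of the groove's middle
- bottle_amber: orange-brown bottle with black cap, 39 mm wide, 83 mm high, behind the tray on the left; loose bystander, not to be disturbed. Origin at the centre of its underside
- bur_block: grey bur stand with green- and silver-tipped burs, 34 x 62 x 56 mm, behind the tray on the right; loose bystander, not to be disturbed. Origin at the centre of its underside
- disc_box: flat white lidded box, 53 x 53 x 22 mm, left of the tray; loose bystander, not to be disturbed. Origin at the centre of its underside
- jar_green: white jar with green lid, 48 mm wide, 49 mm high, left of the tray; loose bystander, not to be disturbed. Origin at the centre of its underside
- wax_block: ivory block of milling wax, 31 x 45 x 25 mm, on the right; loose bystander, not to be disturbed. Origin at the centre of its underside

How it is judged:
On the way, in this order (a step that is already met when the one before it is completed fails the run):
1. the keeper bar stands low in the tray, in front of the cases and across the tray (x of keeper_bar in the frame of tray between -0.15 and -0.055 m and z of keeper_bar in the frame of tray between 0.01 and 0.026 m and y of keeper_bar in the frame of tray between -0.02 and 0.02 m and angle between the y axis of keeper_bar and the y axis of tray, either way round below 0.25 rad), for 0.05 s.
2. the bar has pushed all three cases to the rear wall (x of each of case_left, case_middle, case_right in the frame of tray above 0.036 m), for 0.1 s.
At the end, for the whole second after the job is handed in: The keeper bar stands upright (within 0.12 rad) in the groove, its foot sunk to within 5 mm of the groove's bottom, square to the tray (0.06 rad), and each of the three cases stands flat in the tray behind it, within about 7 mm of the rear wall and square to it (0.1 rad); all at rest (z of keeper_bar in the frame of tray below 0.011 m and x of keeper_bar in the frame of tray between -0.005 and 0.005 m and angle between the y axis of keeper_bar and the y axis of tray, either way round below 0.06 rad and angle between keeper_bar's own z axis and vertical below 0.12 rad and linear speed of each of keeper_bar, case_left, case_middle, case_right below 0.02 m/s and x of each of case_left, case_middle, case_right in the frame of tray above 0.038 m and angle between the y axis of each of case_left, case_middle, case_right and the x axis of tray, either way round below 0.1 rad and angle between each of case_left, case_middle, case_right's own z axis and vertical below 0.1 rad and z of each of case_left, case_middle, case_right in the frame of tray below 0.02 m); the robot touches nothing.
It fails at once if the fingers touch a case (contact force between the fingers and case_left above 1 N or contact force between the fingers and case_middle above 1 N or contact force between the fingers and case_right above 1 N).
It fails at once if a case is tipped (angle between any of case_left, case_middle, case_right's own z axis and vertical above 0.3 rad).
It fails at once if a case is pushed home while another is still more than about 40 mm away from home (not as one row) ((x of case_left in the frame of tray above 0.036 m and x of any of case_middle, case_right in the frame of tray below 0.006 m) or (x of case_middle in the frame of tray above 0.036 m and x of any of case_left, case_right in the frame of tray below 0.006 m) or (x of case_right in the frame of tray above 0.036 m and x of any of case_left, case_middle in the frame of tray below 0.006 m)).
It fails at once if another thing on the bench is moved by more than 20 mm (distance of any of bottle_amber, bur_block, disc_box, jar_green, wax_block from where it was at the start of the episode above 0.02 m).
It also fails if it takes over 40 s, if anything falls off the work surface, if the arm or the gripper's body presses on something with over 40 N, if the wrist force passes 120 N, or if a joint passes its speed limit or range.

ROBOT

A 6-joint arm with a two-finger parallel gripper is mounted at the origin on a cart in front of the work surface, level with it; the furniture and walls round the work are solid. World frame = base frame: x ahead of the robot, y to its left, z up, the work surface at z = 0. Lengths are in m, angles in rad, forces in N, time in s.
With the tool pointing down it reaches from about 0.425 to 0.95 m from the base axis. Payload 14.7 kg.
Tool frame: the origin (TCP) lies at the very end of the fingers, on their centre line; the grasp point (between the pads) lies 19 mm behind it; z points along the fingers, y is the line along which they close (so a half turn about z gives the same grasp; the last joint's range is limited). The gripper opens to 85 mm and grips with 20 to 120 N. Pads are 22 mm wide; open, the fingers measure 114 mm over their backs; the gripper's body (76 mm by 85 mm) begins 54 mm behind the grasp point. The pads swing forward as they close: fully open they stand 13 mm farther back than shut.
Start: joints at [1.073, 0.48, 1.596, -0, 1.065, -0.047], TCP at [0.283, 0.585, 0.2] pointing down, gripper open.
Joint ranges: [-2.75, 2.75], [-0.82, 2.05], [0.23, 2.67], [-1.56, 4.7], [0.09, 2.69], [-2.92, 2.92]. Speed limits (rad/s): [1.89, 1.89, 2.39, 3.01, 3.01, 3.01].

INTERFACE

Orientations are given as a rotation vector (axis times angle).
In Python, from cell import env gives the robot as it stands.
- The arm moves only by the shell command python3 steer.py, which reads ROWS from standard input. ROWS is a JSON list of rows, 1 to 12 of them, each written [opening, [dx, dy, dz], turn]: the finger opening in m, then dx, dy, dz in units of 5 mm, then a turn about the tool's z in units of 0.25 rad; each row is the pose to reach, as a shift and turn from the pose commanded when the command began, along the tool's axes at that moment; what a row does not reach only later rows make up. A row lasts 1/10 s, in which the tool goes at most 0.05 m and 0.15 rad, less where a joint would pass 70% of its speed; a pose out of reach is approached as far as the arm can. The fingers move at their own pace and stop on an object; the grip force is fixed at half the most. Time passes only in rows, so rows that do not move let the fingers close. It prints the time, the measured TCP pose, the force, the opening and the grip force at its end. Input that does not fit is refused with a message, and nothing moves.
- env.get_state(): the state, without advancing time (a new reading comes with each control period).
- env.capture(name): name is "scene" or "top"; returns the picture (400x640x3 uint8, blue, green, red); there is no depth.
- env.calibration(name): a dict with "fov_y" (degrees; the focal length in pixels is half the picture's height over the tangent of half this angle, whatever the lens; pixels are square), "cx", "cy" (the principal point, pixels), "cam_to_world" (4x4, takes a point from camera to world coordinates). Camera axes: x right, y up, looking along -z (the intrinsics and any distortion apply to the point x, -y, -z); pixel columns grow to the right and rows downward; lengths in m; the calibration is good to about 2 mm. A picture is of the moment at which its call begins. calibration takes no time and is no camera call.
- env.sign_off(): hands the job in; it is judged then, once.
The state is a dict: "clock": time; "joint_positions": joint angles; "dq": joint speeds; "tau": joint torques, N m; "position": TCP position; "ee_rot": TCP orientation; "wrist_force": force on the tool from outside, world axes, zero at the start; "wrist_torque": the same for the moment, N m; "width": finger opening in m; "grasp_force": force on a finger pad.
Only numpy, scipy, OpenCV 4.12 (cv2) and the standard library are available. Lean on these libraries where they do the work, as an engineer would, in place of code of your own. Each camera call takes 0.05 s, during which the arm holds its last target. There are 200 camera calls.

## Working session

There is one attempt and no reset: what is moved stays moved. The work goes in short steps, Python scripts to look and compute and a shell command to move; the robot and the scene stay as the last step left them, time stands still between calls to the robot, and variables do not carry over. Pictures are saved under pics/ and viewed, at most 10 in all, crops included, and the job is handed in when it is done.

```bash
ls; mkdir -p pics
python3 - <<'E'
from cell import env
import cv2
for n in("scene","top"):
    cv2.imwrite(f"pics/{n}0.png",env.capture(n)); c=env.calibration(n); print(n,c)
s=env.get_state(); print(s)
E
```

```text
cell.py
pics
steer.py
scene {'fov_y': 51.65773638250586, 'cx': 317.8337557886163, 'cy': 198.68696946704148, 'cam_to_world': array([[ 0.79890759,  0.35860296, -0.48285669, -0.06730652],
       [-0.60109478,  0.50378037, -0.62039536, -0.94348159],
       [ 0.02077811,  0.7858812 ,  0.61802833,  0.89606144],
       [ 0.        ,  0.        ,  0.        ,  1.        ]])}
top {'fov_y': 45.76977519540529, 'cx': 320.07748021906195, 'cy': 195.98908263350452, 'cam_to_world': array([[ 0.375857  ,  0.87045455, -0.31786851,  0.05316171],
       [-0.92663383,  0.35637326, -0.1197825 , -0.32635248],
       [ 0.00901461,  0.3395688 ,  0.94053802,  1.7160314 ],
       [ 0.        ,  0.        ,  0.        ,  1.        ]])}
{'clock': 0.1, 'joint_positions': array([ 1.07343455e+00,  4.80734818e-01,  1.59677948e+00,  1.94083318e-05,
        1.06512849e+00, -4.65935829e-02]), 'dq': array([ 0.00095455, -0.00230428, -0.00178986,  0.00095798, -0.00013838,
       -0.00150256]), 'tau': array([ 1.37564930e-03, -9.52262020e+01, -4.31039965e+01, -2.95085147e-04,
        5.47573713e-03, -9.22936829e-05]), 'position': array([0.28296163, 0.58474333, 0.19907055]), 'ee_rot': array([-7.02033137e-01, -3.06184196e+00,  1.58161322e-03]), 'wrist_force': array([-0.68309385,  0.3400551 , -0.20318925]), 'wrist_torque': array([-0.00072951, -0.02125877,  0.0192218 ]), 'grasp_force': 0.0, 'width': 0.08566735868334842}
```

View pics/top0.png

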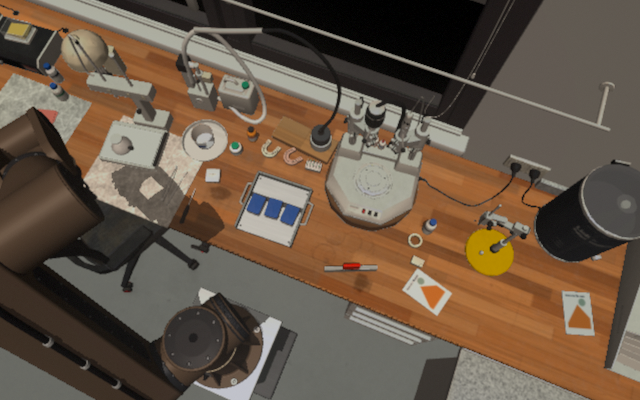

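View pics/scene0.png

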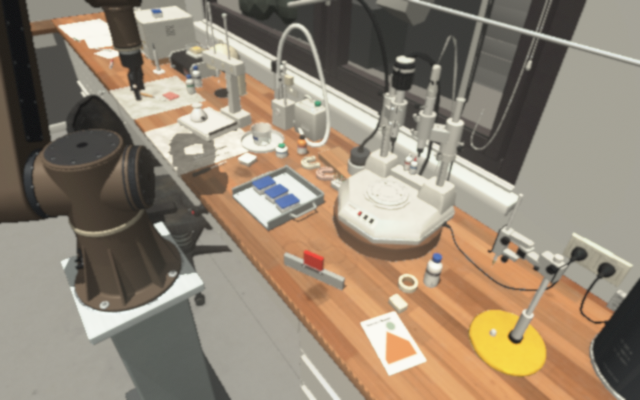

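The top view shows the tray around (275,210) with three blue lids, and the bar at (350,267) with its red grip. In the scene view the tray is around (278,195) and the bar at (314,268). I'll zoom in on both.

Run:
```python
import cv2,numpy as np
a=cv2.imread("pics/top0.png")[160:285,225:390]; b=cv2.imread("pics/scene0.png")[155:295,220:360]
cv2.imwrite("pics/tc.png",cv2.resize(a,None,fx=4.8,fy=4.8,interpolation=cv2.INTER_CUBIC))
cv2.imwrite("pics/sc.png",cv2.resize(b,None,fx=4.2,fy=4.2,interpolation=cv2.INTER_CUBIC))
```

```text
(no output)
```

View pics/tc.png

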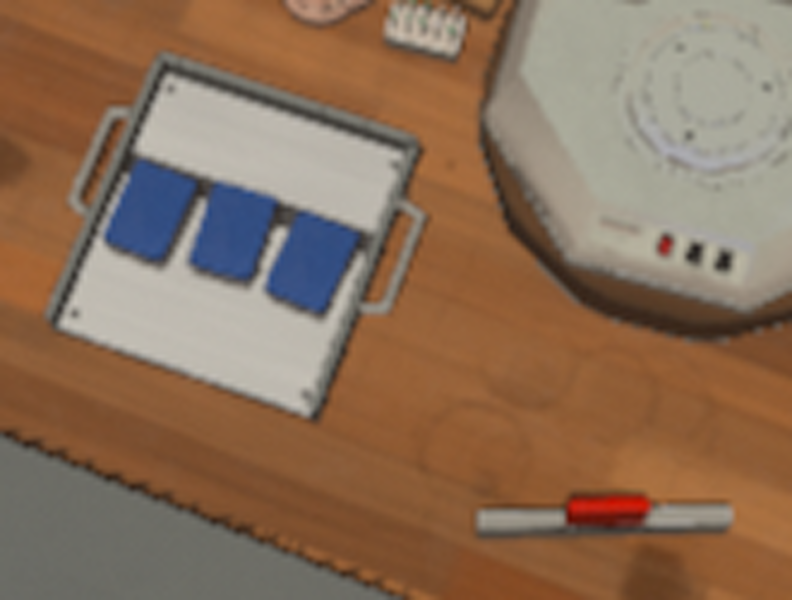

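View pics/sc.png

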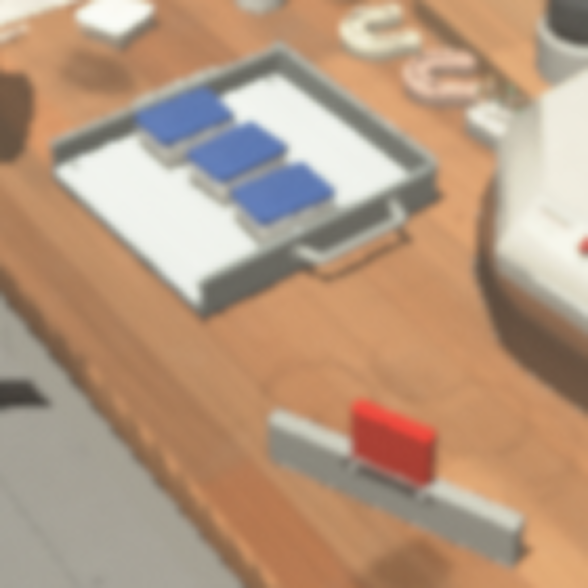

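The zoom shows the tray, with its walls, three lids and handles, clearly in both crops. In the top crop the outer wall corners are about (162,55), (420,140), (315,415) and (50,322), and the bar top runs from (477,518) to (732,512). Next I'll project these to positions.

```bash
cat > h.py <<'E'
import cv2,numpy as np
from cell import env
def ray(n,uv):
    c=env.calibration(n);f=200/np.tan(np.radians(c["fov_y"]/2));T=c["cam_to_world"]
    uv=np.atleast_2d(np.float64(uv))
    d=np.c_[(uv[:,0]-c["cx"])/f,-(uv[:,1]-c["cy"])/f,-np.ones(len(uv))]@T[:3,:3].T
    return T[:3,3],d
def plane(n,uv,z):
    o,d=ray(n,uv); return (o+d*((z-o[2])/d[:,2])[:,None])[:,:2]
def proj(n,P):
    c=env.calibration(n);f=200/np.tan(np.radians(c["fov_y"]/2));T=c["cam_to_world"]
    q=(np.atleast_2d(P)-T[:3,3])@T[:3,:3]
    return np.c_[c["cx"]-f*q[:,0]/q[:,2],c["cy"]+f*q[:,1]/q[:,2]]
def tri(uvs,uvt):
    o1,d1=ray("scene",uvs);o2,d2=ray("top",uvt);out=[]
    for a,b in zip(d1,d2):
        k=np.linalg.lstsq(np.c_[a,-b],o2-o1,rcond=None)[0]
        out.append(np.r_[(o1+k[0]*a+o2+k[1]*b)/2,np.linalg.norm(o1+k[0]*a-o2-k[1]*b)])
    return np.array(out)
def rects(img,box,kind,amin=15):
    x0,y0,x1,y1=box;s=4
    b,g,r=[cv2.resize(img[y0:y1,x0:x1],None,fx=s,fy=s,interpolation=cv2.INTER_CUBIC)[...,i].astype(int) for i in range(3)]
    m={"blue":(b-r>35),"red":(r-g>90)&(r-b>90)}[kind].astype(np.uint8)
    cs=[c for c in cv2.findContours(m,0,2)[0] if cv2.contourArea(c)>amin*s*s]
    return [((c[:,0]+.5)/s-.5+[x0,y0]) for c in cs]
E
python3 - <<'E'
from h import *
np.set_printoptions(precision=4,suppress=True)
t=cv2.imread("pics/top0.png");s=cv2.imread("pics/scene0.png")
tc=lambda p:(np.array(p)+.5)/4.8-.5+[225,160]
sc=lambda p:(np.array(p)+.5)/4.2-.5+[220,155]
T=tc([[162,55],[420,140],[315,415],[50,322]]);S=sc([[281,43],[437,160],[203,284],[54,150]])
print("tray RL RR FR FL tri\n",tri(S,T))
for n,u in(("top",T),("scene",S)): print(n,plane(n,u[:2],.048).tolist(),plane(n,u[2:],.042).tolist())
bt=tc([[477,518],[732,512]]);print("bar top ends",plane("top",bt,.04), "scene",plane("scene",sc([[273,413],[521,520]]),.04))
for n,im,box in(("top",t,(230,180,320,235)),("scene",s,(240,165,310,215))):
    for c in rects(im,box,"blue"):
        w=plane(n,c,.048).astype(np.float32);print(n,"case",cv2.minAreaRect(w*1000))
for n,im,box in(("top",t,(330,250,375,280)),("scene",s,(290,240,340,280))):
    for c in rects(im,box,"red",5):
        print(n,"red",cv2.minAreaRect(c.astype(np.float32)),plane(n,[c.mean(0)],.08))
E
```

```text
tray RL RR FR FL tri
 [[ 0.6243  0.1423  0.0438  0.0032]
 [ 0.6331 -0.0749  0.0455  0.0001]
 [ 0.4027 -0.0858  0.0375  0.0045]
 [ 0.394   0.1325  0.0318  0.004 ]]
top [[0.6213590421865282, 0.14171585662020791], [0.6322898005752775, -0.07529652840364515]] [[0.39962270438816416, -0.08562162909677368], [0.3899971503838174, 0.13034988204538694]]
scene [[0.6225547511713607, 0.1366303397297668], [0.6310280997000199, -0.07749460816206732]] [[0.4024765092768844, -0.09081183728170483], [0.3904966811256787, 0.11947032557911297]]
bar top ends [[ 0.3735 -0.2277]
 [ 0.4494 -0.4019]] scene [[ 0.3727 -0.2299]
 [ 0.4492 -0.4025]]
top case ((508.7664794921875, -35.6357421875), (50.87733459472656, 70.76846313476562), 89.06741333007812)
top case ((507.9906921386719, 30.053668975830078), (70.86795806884766, 51.30739974975586), 6.598813533782959)
top case ((499.49871826171875, 96.92169952392578), (71.60379028320312, 51.19834518432617), 0.36963754892349243)
scene case ((506.8382263183594, -39.096839904785156), (53.7169303894043, 70.9814453125), 88.6385498046875)
scene case ((506.1802978515625, 27.412822723388672), (71.3238296508789, 54.301307678222656), 5.983086109161377)
scene case ((497.3948059082031, 92.86443328857422), (73.73148345947266, 54.647430419921875), 1.0200682878494263)
top red ((351.3808288574219, 264.9071960449219), (4.025018692016602, 17.05312156677246), 87.87889862060547) [[ 0.4097 -0.3157]]
scene red ((312.3094482421875, 258.8509826660156), (22.944801330566406, 12.936963081359863), 22.98871612548828) [[ 0.4034 -0.3256]]
```

```bash
cat >> h.py <<'E'
from scipy.spatial.transform import Rotation as Ro
def go(*targets):
    """print tool-axis shifts and the turn for world targets (x,y,z,yaw of tool y axis)"""
    s=env.get_state();R=Ro.from_rotvec(s["ee_rot"]).as_matrix();p=s["position"]
    yaw=np.arctan2(R[1,1],R[0,1]);print("t",s["clock"],"tcp",p.round(4),"tooly yaw",round(yaw,4),"q6",s["joint_positions"][5].round(3),"tilt",R[:2,2].round(4))
    for q in targets:
        d=R.T@(np.array(q[:3])-p);a=q[3]-yaw;a=(a+np.pi/2)%np.pi-np.pi/2
        print(q[:3],"->",d.round(4),"turn",round(-a,4))
E
python3 - <<'E'
from h import *
go((.45,.25,.2,.411),(.45,.0,.2,.411),(.411,-.315,.2,.411),(.411,-.315,.05,.411))
E
```

```text
t 0.1 tcp [0.283  0.5847 0.1991] tooly yaw 1.12 q6 -0.047 tilt [-0.0005 -0.0009]
(0.45, 0.25, 0.2) -> [-0.2962 -0.2285 -0.0007] turn 0.709
(0.45, 0.0, 0.2) -> [-0.4051 -0.4536 -0.0005] turn 0.709
(0.411, -0.315, 0.2) -> [-5.072e-01 -7.541e-01 -2.000e-04] turn 0.709
(0.411, -0.315, 0.05) -> [-0.5072 -0.7539  0.1498] turn 0.709
```

Careful with the scale: shifts go in units of 5 mm and turns go in units of 0.25 rad. That gives: -0.454 m is -90.8, -0.405 m is -81, 0.71 rad is 2.84.

```bash
echo '[[0.085,[-59.2,-45.6,0],2.8],[0.085,[-59.2,-45.6,0],2.8],[0.085,[-59.2,-45.6,0],2.8],[0.085,[-59.2,-45.6,0],2.8],[0.085,[-59.2,-45.6,0],2.8],[0.085,[-59.2,-45.6,0],2.8],[0.085,[-59.2,-45.6,0],2.8],[0.085,[-59.2,-45.6,0],2.8],[0.085,[-81,-90.8,0],2.84],[0.085,[-81,-90.8,0],2.84],[0.085,[-81,-90.8,0],2.84],[0.085,[-81,-90.8,0],2.84]]' | python3 steer.py
python3 -c "
from h import *
go((.45,0,.2,.411),(.411,-.315,.2,.411),(.411,-.315,.12,.411))"
```

```text
clock: 1.3
position: [0.4495, 0.0491, 0.1995]
ee_rot: [-1.722, -2.628, 0.0]
wrist_force: [1.5, 1.1, 1.1]
width: 0.0849
grasp_force: 0.0
t 1.3 tcp [0.4495 0.0491 0.1995] tooly yaw 0.4105 q6 -0.369 tilt [-0. -0.]
(0.45, 0, 0.2) -> [-0.0452 -0.0191 -0.0005] turn -0.0005
(0.411, -0.315, 0.2) -> [-0.3185 -0.1806 -0.0004] turn -0.0005
(0.411, -0.315, 0.12) -> [-0.3185 -0.1805  0.0796] turn -0.0005
```

Scaled: 0.05 m is 10, -0.318 m is -63.6.

```bash
echo '[[0.085,[-63.6,-36,0],0],[0.085,[-63.6,-36,0],0],[0.085,[-63.6,-36,0],0],[0.085,[-63.6,-36,0],0],[0.085,[-63.6,-36,0],0],[0.085,[-63.6,-36,0],0],[0.085,[-63.6,-36,0],0],[0.085,[-63.6,-36,0],0],[0.05,[-63.6,-36,10],0],[0.05,[-63.6,-36,16],0],[0.05,[-63.6,-36,16],0]]' | python3 steer.py
python3 -c "
from h import *
go((.411,-.315,.05,.411))
cv2.imwrite('pics/s1.png',cv2.resize(env.capture('scene')[190:310,240:390],None,fx=4,fy=4,interpolation=2))"
```

```text
clock: 2.4
position: [0.4093, -0.3105, 0.1163]
ee_rot: [-1.72, -2.621, -0.001]
wrist_force: [-0.5, 0.1, 1.0]
width: 0.0498
grasp_force: 0.0
t 2.4 tcp [ 0.4093 -0.3105  0.1163] tooly yaw 0.4096 q6 -1.118 tilt [-0.0051  0.0045]
(0.411, -0.315, 0.05) -> [-0.0052 -0.0001  0.0663] turn -0.0014
```

View pics/s1.png

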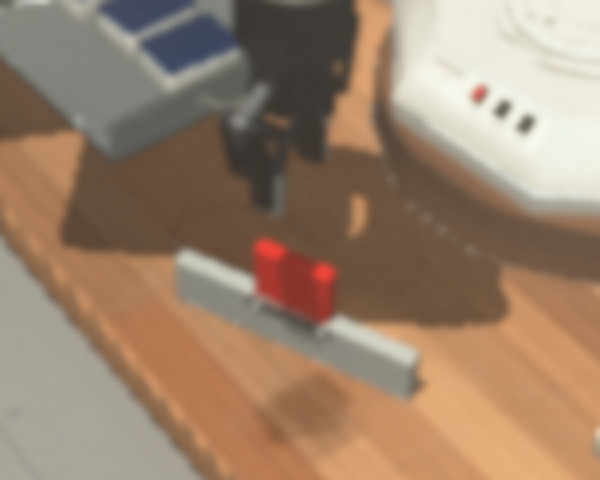

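```bash
python3 -c "
from h import *
c=env.calibration('scene')
k=lambda P:((proj('scene',[P])[0]+.5-[240,190])*4).round(0)
print('tcp',k([.4093,-.3105,.1163]),'8mm higher',k([.4093,-.3105,.1243]),'tabtop',k([.411,-.315,.086]))
x=np.array([np.cos(.411),np.sin(.411),0])*.025
print('tips',k(np.array([.4093,-.3105,.1223])+x),k(np.array([.4093,-.3105,.1223])-x))"
```

```text
tcp [290. 221.] 8mm higher [290. 212.] tabtop [295. 256.]
tips [308. 192.] [270. 237.]
```

```bash
python3 -c "
from h import *
a=env.capture('scene')[215:280,280:345];b=env.capture('top')[235:300,318:383]
cv2.imwrite('pics/s2.png',np.hstack([cv2.resize(i,(400,400),interpolation=2) for i in (a,b)]))
go()
f=lambda n,P,o:((proj(n,[P])[0]+.5-o)*400/65).round(0)
for P in([.4093,-.3105,.1163],[.4093,-.3105,.1263],[.411,-.315,.086]):print(f('scene',P,[280,215]),f('top',P,[318,235])+[400,0])"
```

```text
t 2.55 tcp [ 0.4123 -0.3126  0.1208] tooly yaw 0.4104 q6 -1.118 tilt [ 0.0007 -0.0005]
[199. 186.] [604. 173.]
[200. 169.] [606. 169.]
[208. 239.] [609. 184.]
```

View pics/s2.png

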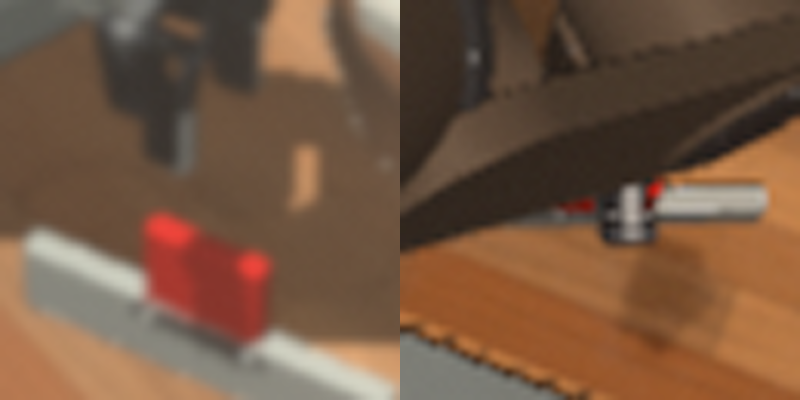

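The fingers are above the tab, but they look slightly off from the projection. The clearances allow a wide straddle, so I'll descend, look again, and only then close.

```bash
echo '[[0.065,[0,0,4],0],[0.065,[0,0,8],0],[0.065,[0,0,11],0],[0.065,[0,0,11],0]]' | python3 steer.py
python3 -c "
from h import *
a=env.capture('scene')[215:295,270:350];b=env.capture('top')[235:300,318:383]
cv2.imwrite('pics/s3.png',np.hstack([cv2.resize(i,(400,400),interpolation=2) for i in (a,b)]))
go((.411,-.315,.05,.411))"
```

```text
clock: 2.95
position: [0.412, -0.3123, 0.0649]
ee_rot: [1.722, 2.628, -0.0]
wrist_force: [0.1, 1.1, 0.5]
width: 0.065
grasp_force: 0.0
t 3.05 tcp [ 0.4125 -0.313   0.0661] tooly yaw 0.4103 q6 -1.118 tilt [ 0.0013 -0.0011]
(0.411, -0.315, 0.05) -> [-0.0012 -0.0022  0.0161] turn -0.0007
```

View pics/s3.png

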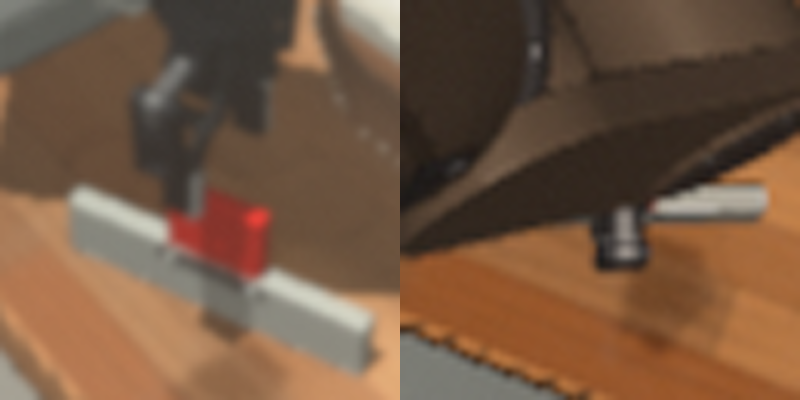

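```bash
python3 -c "
from h import *
R=np.array([[np.cos(.411),np.sin(.411)],[-np.sin(.411),np.cos(.411)]])
for z in(.066,.076,.086,.096,.11):
  print(z,*[(R@(plane(n,[p],z)[0]-[.4125,-.313])*1e3).round(0) for n,p in(('scene',(307,257.5)),('top',(354.1,276)))])
s=env.get_state();print(s['position'],Ro.from_rotvec(s['ee_rot']).as_matrix().round(3))"
```

```text
0.066 [-7. 15.] [-39. -10.]
0.076 [-16.  10.] [-41.  -9.]
0.086 [-24.   6.] [-43.  -8.]
0.096 [-32.   1.] [-45.  -7.]
0.11 [-44.  -6.] [-47.  -6.]
[ 0.41252845 -0.31296021  0.06606463] [[-0.399  0.917  0.001]
 [ 0.917  0.399 -0.001]
 [-0.002  0.001 -1.   ]]
```

Scaled: -0.002 m is -0.4, -0.001 m is -0.2.

```bash
echo '[[0.065,[-0.2,-0.4,3],0],[0.0,[-0.2,-0.4,3],0],[0.0,[-0.2,-0.4,3],0],[0.0,[-0.2,-0.4,3],0],[0.0,[-0.2,-0.4,3],0],[0.0,[-0.2,-0.4,3],0],[0.0,[-0.2,-0.4,3],0],[0.0,[-0.2,-0.4,3],0]]' | python3 steer.py
python3 -c "
from h import *
a=env.capture('scene')[215:295,270:350];b=env.capture('top')[235:300,318:383]
cv2.imwrite('pics/s4.png',np.hstack([cv2.resize(i,(400,400),interpolation=2) for i in (a,b)]))
go((.411,-.315,.05,.411))"
```

```text
clock: 3.85
position: [0.4107, -0.3146, 0.0506]
ee_rot: [1.722, 2.626, -0.0]
wrist_force: [-1.3, 1.3, 12.6]
width: 0.0094
grasp_force: 58.8
t 3.95 tcp [ 0.4107 -0.3145  0.0506] tooly yaw 0.4101 q6 -1.122 tilt [ 0.001  -0.0008]
(0.411, -0.315, 0.05) -> [-0.0005  0.0001  0.0006] turn -0.0009
```

View pics/s4.png

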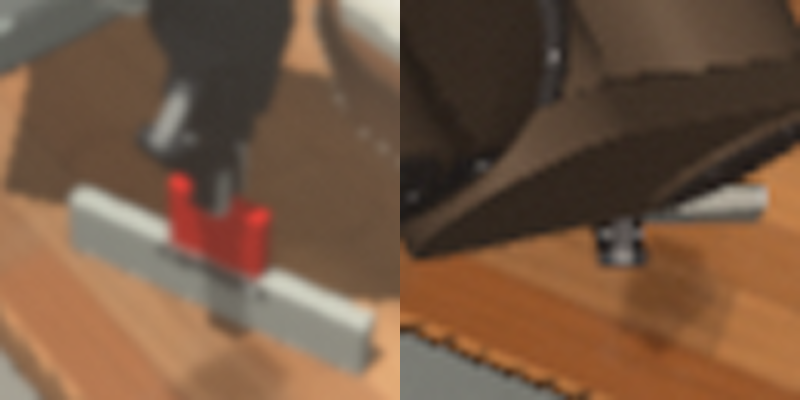

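The grip is good: 58.8 N, with the fingers centred on the tab at about (220,195). The bar hasn't moved, and the foot is on the bench at TCP z = 0.0506. Next is the lift.

Scaled: -0.1 m is -20, -0.07 m is -14.

```bash
echo '[[0.0,[0,0,-6],0],[0.0,[0,0,-14],0],[0.0,[0,0,-20],0],[0.0,[0,0,-20],0]]' | python3 steer.py
python3 -c "
from h import *
go((.44,.023,.15,.048),(.44,.023,.075,.048))"
```

```text
clock: 4.35
position: [0.4121, -0.3158, 0.1536]
ee_rot: [1.719, 2.622, -0.001]
wrist_force: [0.5, -1.5, -2.6]
width: 0.009
grasp_force: 59.3
t 4.35 tcp [ 0.4121 -0.3158  0.1536] tooly yaw 0.4101 q6 -1.122 tilt [ 0.0049 -0.0042]
(0.44, 0.023, 0.15) -> [0.2996 0.1606 0.0024] turn 0.3621
(0.44, 0.023, 0.075) -> [0.3    0.1604 0.0774] turn 0.3621
```

```bash
echo '[[0.0,[6,3.2,0],0.12],[0.0,[12,6.4,0],0.28],[0.0,[20,10.6,0],0.48],[0.0,[28,15,0],0.68],[0.0,[36,19.2,0],0.88],[0.0,[44,23.6,0],1.08],[0.0,[52,27.8,0],1.28],[0.0,[57,30.6,0],1.4],[0.0,[60,32,0],1.448],[0.0,[60,32,0],1.448],[0.0,[60,32,0],1.448]]' | python3 steer.py
python3 -c "
from h import *
a=env.capture('scene')[155:235,225:305];b=env.capture('top')[165:255,225:315]
cv2.imwrite('pics/s5.png',np.hstack([cv2.resize(i,(400,400),interpolation=2) for i in (a,b)]))
go((.44,.023,.085,.048),(.44,.023,.068,.048))"
```

```text
clock: 5.45
position: [0.437, 0.0248, 0.1493]
ee_rot: [-2.166, -2.275, 0.001]
wrist_force: [0.2, -0.2, -3.0]
width: 0.0091
grasp_force: 59.3
t 5.55 tcp [0.4372 0.0241 0.1494] tooly yaw 0.0478 q6 -0.062 tilt [-0.0004 -0.0001]
(0.44, 0.023, 0.085) -> [-0.0012  0.0028  0.0644] turn -0.0002
(0.44, 0.023, 0.068) -> [-0.0012  0.0028  0.0814] turn -0.0002
```

View pics/s5.png

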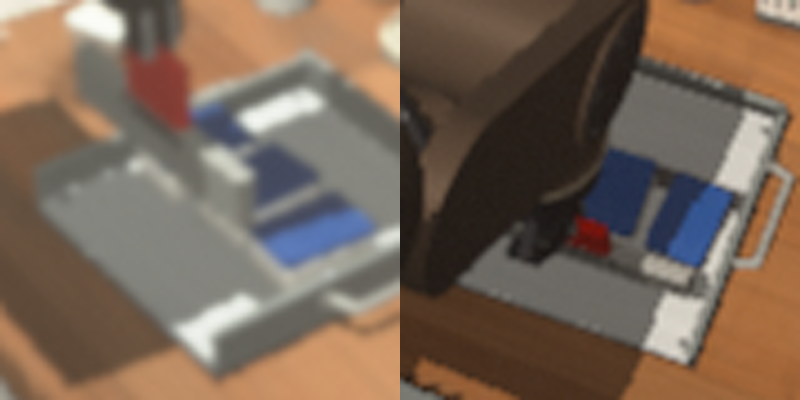

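The bar hangs across the tray in front of the cases, clear of the lids and of both side walls. I'll lower it until the foot meets the floor.

Scaled: 0.08 m is 16, 0.076 m is 15.2.

```bash
echo '[[0.0,[-0.2,0.2,6],0],[0.0,[-0.2,0.2,12],0],[0.0,[-0.2,0.2,15.2],0],[0.0,[-0.2,0.2,16],0],[0.0,[-0.2,0.2,16],0],[0.0,[-0.2,0.2,16],0]]' | python3 steer.py
python3 -c "
from h import *
go()
t=env.capture('top');s=env.capture('scene');cv2.imwrite('pics/t6.png',t);cv2.imwrite('pics/s6.png',s)
a=s[155:235,225:305];b=t[165:255,225:315]
cv2.imwrite('pics/s6c.png',np.hstack([cv2.resize(i,(400,400),interpolation=2) for i in (a,b)]))
print((proj('scene',[.4409,-.072,.058])+.5-[225,155])*5,(proj('top',[.4409,-.072,.058])+.5-[225,165])*4.444+[400,0])
"
```

```text
clock: 6.15
position: [0.439, 0.0234, 0.0703]
ee_rot: [2.168, 2.273, 0.001]
wrist_force: [0.3, 1.1, -1.9]
width: 0.0092
grasp_force: 59.3
t 6.15 tcp [0.439  0.0234 0.0703] tooly yaw 0.0474 q6 -0.063 tilt [ 0.0009 -0.    ]
[[252.39642521 280.08837129]] [[695.8094195  305.69655787]]
```

View pics/s6c.png

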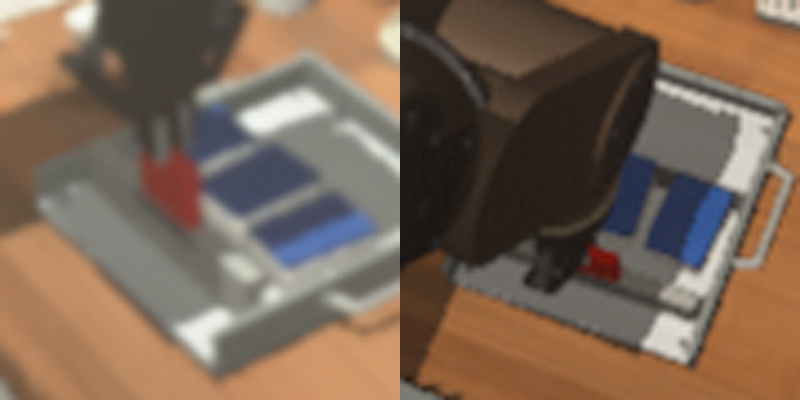

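```bash
echo '[[0.0,[0,0,0.4],0],[0.0,[0,0,0.6],0],[0.0,[0,0,0.8],0],[0.0,[0,0,0.8],0],[0.0,[0,0,0.8],0]]' | python3 steer.py
python3 -c "
from h import *
go((.540,.029,.0675,.048),(.5420,.0291,.0675,.048))"
```

```text
clock: 6.75
position: [0.4396, 0.0238, 0.0666]
ee_rot: [2.166, 2.273, 0.003]
wrist_force: [-1.4, 0.9, 20.9]
width: 0.009
grasp_force: 62.4
t 6.75 tcp [0.4396 0.0238 0.0666] tooly yaw 0.0481 q6 -0.063 tilt [ 0.0023 -0.    ]
(0.54, 0.029, 0.0675) -> [ 0.0004  0.1006 -0.0007] turn 0.0001
(0.542, 0.0291, 0.0675) -> [ 0.0004  0.1026 -0.0007] turn 0.0001
```

The floor is met at TCP z = 0.0666, which matches the 16 mm floor height. I'll raise by a hair and push.

Scaled: -0.002 m is -0.4, 0.082 m is 16.4.

```bash
echo '[[0.0,[0,0,-0.4],0],[0.0,[0,1,-0.4],0],[0.0,[0,2.6,-0.4],0],[0.0,[0,4.2,-0.4],0],[0.0,[0,5.8,-0.4],0],[0.0,[0,7.4,-0.4],0],[0.0,[0,9,-0.4],0],[0.0,[0,10.6,-0.4],0],[0.0,[0,12.2,-0.4],0],[0.0,[0,13.8,-0.4],0],[0.0,[0,15.4,-0.4],0],[0.0,[0,16.4,-0.4],0]]' | python3 steer.py
echo '[[0.0,[0,0.2,0],0],[0.0,[0,0.4,0],0]]' | python3 steer.py
python3 -c "
from h import *
go((.540,.029,.0675,.048),(.5420,.0291,.0675,.048))
t=env.capture('top');s=env.capture('scene');cv2.imwrite('pics/t7.png',t);cv2.imwrite('pics/s7.png',s)
a=s[155:235,225:305];b=t[165:255,225:315]
cv2.imwrite('pics/s7c.png',np.hstack([cv2.resize(i,(400,400),interpolation=2) for i in (a,b)]))"
```

```text
clock: 7.95
position: [0.5213, 0.0277, 0.0676]
ee_rot: [2.167, 2.274, 0.0]
wrist_force: [-2.0, -1.5, -2.3]
width: 0.009
grasp_force: 59.5
clock: 8.15
position: [0.5223, 0.0278, 0.0676]
ee_rot: [-2.167, -2.274, 0.0]
wrist_force: [-2.0, -0.8, -2.2]
width: 0.0088
grasp_force: 59.4
t 8.15 tcp [0.5223 0.0278 0.0676] tooly yaw 0.048 q6 -0.053 tilt [-0.0001  0.    ]
(0.54, 0.029, 0.0675) -> [0.0004 0.0177 0.0001] turn 0.0
(0.542, 0.0291, 0.0675) -> [0.0004 0.0197 0.0001] turn 0.0
```

View pics/s7c.png

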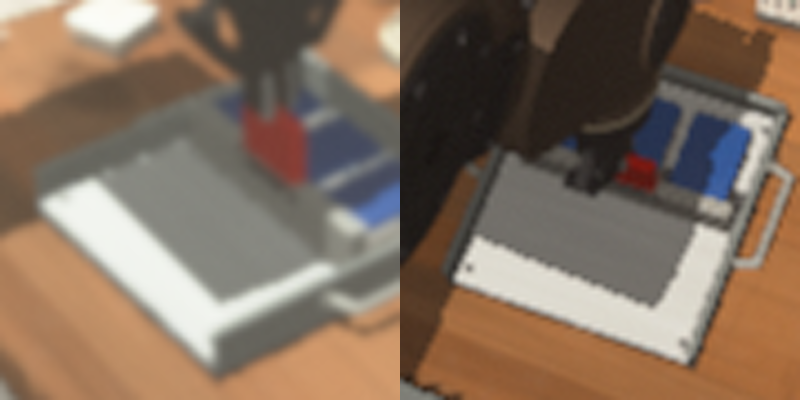

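The row sits square on the bar and the gap to the rear wall is about 20 mm. I've used up my picture viewings, so from here I'll go by force and numeric measurement.

```bash
echo '[[0.0,[0,0.8,0],0],[0.0,[0,1.6,0],0],[0.0,[0,2.4,0],0],[0.0,[0,3,0],0],[0.0,[0,3.2,0],0]]' | python3 steer.py
echo '[[0.0,[0,0.2,0],0],[0.0,[0,0.2,0],0]]' | python3 steer.py
echo '[[0.0,[0,0.2,0],0],[0.0,[0,0.2,0],0]]' | python3 steer.py
```

```text
clock: 8.75
position: [0.5388, 0.0285, 0.0676]
ee_rot: [2.167, 2.274, 0.0]
wrist_force: [-2.2, -1.2, -1.2]
width: 0.0089
grasp_force: 59.4
clock: 8.95
position: [0.5393, 0.0286, 0.0675]
ee_rot: [-2.167, -2.274, 0.0]
wrist_force: [-1.5, -0.6, -2.1]
width: 0.009
grasp_force: 59.2
clock: 9.15
position: [0.5404, 0.0286, 0.0676]
ee_rot: [2.167, 2.274, 0.0]
wrist_force: [-1.3, 0.4, -2.8]
width: 0.0091
grasp_force: 59.2
```

```bash
for i in 1 2 3; do echo '[[0.0,[0,0.2,0],0],[0.0,[0,0.2,0],0]]' | python3 steer.py | egrep "pos|wrist"; done
```

```text
position: [0.5415, 0.0287, 0.0676]
wrist_force: [-1.5, -0.1, -2.8]
position: [0.5425, 0.0287, 0.0676]
wrist_force: [0.2, 0.2, -2.5]
position: [0.5435, 0.0288, 0.0676]
wrist_force: [-0.4, -0.3, -3.4]
```

```bash
echo '[[0.0,[0,0.2,0],0],[0.0,[0,0.2,0],0]]' | python3 steer.py | egrep "pos|wrist"
echo '[[0.0,[0,0.2,0],0],[0.0,[0,0.2,0],0]]' | python3 steer.py | egrep "pos|wrist"
python3 - <<'E'
from h import *
for n,box in(("top",(225,165,315,255)),("scene",(225,155,320,235))):
    for c in rects(env.capture(n),box,"blue"):
        w=plane(n,c,.048).astype(np.float32);p=(w-[.540,.029])@np.array([[np.cos(.048),-np.sin(.048)],[np.sin(.048),np.cos(.048)]])
        print(n,cv2.minAreaRect((p*1000).astype(np.float32)),"xmax",p[:,0].max())
E
```

```text
position: [0.5445, 0.0288, 0.0676]
wrist_force: [-0.7, 0.3, -2.5]
position: [0.5455, 0.0289, 0.0676]
wrist_force: [-0.9, -0.7, -2.7]
top ((48.027645111083984, -62.578826904296875), (49.017330169677734, 68.24100494384766), 89.85546112060547) xmax 0.08212131316868604
top ((55.337310791015625, -9.489603996276855), (22.748287200927734, 47.80525207519531), 88.26924896240234) xmax 0.07934225913850863
scene ((48.90250015258789, -74.74923706054688), (64.0052261352539, 33.774085998535156), 0.8447712063789368) xmax 0.08089582259631915
```

```bash
echo '[[0.0,[0,0.2,0],0],[0.0,[0,0.2,0],0]]' | python3 steer.py | egrep "pos|wrist"
echo '[[0.0,[0,0.2,0],0],[0.0,[0,0.2,0],0]]' | python3 steer.py | egrep "pos|wrist"
echo '[[0.0,[0,0.2,0],0],[0.0,[0,0.2,0],0]]' | python3 steer.py | egrep "pos|wrist"
```

```text
position: [0.5464, 0.0289, 0.0676]
wrist_force: [-1.6, -1.0, -3.3]
position: [0.5473, 0.029, 0.0676]
wrist_force: [-1.4, 0.0, -1.7]
position: [0.5481, 0.0291, 0.0676]
wrist_force: [-2.6, 0.4, -0.4]
```

Scaled: 0.001 m is 0.2.

```bash
echo '[[0.0,[0,0.2,0],0],[0.0,[0,0.2,0],0]]' | python3 steer.py | egrep "pos|wrist"
python3 - <<'E'
from h import *
for n,box in(("top",(225,165,315,255)),("scene",(225,155,320,235))):
    im=env.capture(n);cv2.imwrite(f"pics/{n}8.png",im)
    for c in rects(im,box,"blue"):
        w=plane(n,c,.048).astype(np.float32);p=(w-[.540,.029])@np.array([[np.cos(.048),-np.sin(.048)],[np.sin(.048),np.cos(.048)]])
        print(n,cv2.minAreaRect((p*1000).astype(np.float32)),"xmax",p[:,0].max())
# intensity profile on top image along tray x through the right part of the front floor edge and the rear wall (initial picture)
t=cv2.imread("pics/top0.png").astype(np.float32)
for y in(-.05,.0,.05):
  for x0,x1,z in((-.16,-.13,.016),(.07,.1,.048)):
    x=np.arange(x0,x1,.002);c,s=np.cos(.048),np.sin(.048)
    q=proj("top",np.c_[.54+x*c-y*s,.029+x*s+y*c,np.full(len(x),z)]).astype(np.float32)
    v=cv2.remap(t,q[:,0][None],q[:,1][None],1)[0];print(y,x0,[(int(a[0]),int(a[2])) for a in v])
E
```

```text
position: [0.549, 0.0291, 0.0675]
wrist_force: [-5.2, 1.4, 0.7]
top ((49.27003479003906, -62.49388885498047), (49.378562927246094, 67.92802429199219), 89.4266128540039) xmax 0.0830722140778087
top ((58.11195373535156, -9.285782814025879), (23.991952896118164, 45.245155334472656), 87.90231323242188) xmax 0.08092434487780367
scene ((50.129234313964844, -73.66033935546875), (63.9007453918457, 35.91547775268555), 0.8447480797767639) xmax 0.08204583638738941
-0.05 -0.16 [(56, 142), (56, 142), (56, 141), (57, 140), (57, 140), (56, 136), (54, 129), (65, 122), (90, 121), (119, 137), (148, 162), (165, 178), (172, 185), (174, 188), (174, 188)]
-0.05 0.07 [(165, 177), (143, 154), (118, 127), (87, 96), (61, 69), (70, 79), (88, 96), (101, 111), (110, 122), (102, 126), (82, 126), (67, 129), (61, 138), (57, 144), (55, 143)]
0.0 -0.16 [(56, 142), (57, 144), (58, 146), (60, 146), (61, 145), (61, 144), (62, 138), (67, 128), (84, 126), (120, 142), (150, 161), (167, 179), (176, 189), (175, 189), (175, 190)]
0.0 0.07 [(163, 176), (144, 155), (122, 131), (88, 97), (62, 71), (72, 81), (85, 94), (98, 109), (109, 121), (99, 125), (83, 127), (68, 133), (57, 142), (54, 147), (54, 147)]
0.05 -0.16 [(54, 137), (54, 137), (55, 139), (56, 140), (56, 141), (55, 140), (55, 130), (57, 119), (90, 127), (126, 140), (150, 164), (174, 187), (176, 190), (177, 192), (178, 192)]
0.05 0.07 [(161, 173), (142, 153), (116, 126), (84, 93), (65, 74), (71, 80), (81, 91), (97, 107), (109, 121), (100, 126), (88, 130), (74, 136), (61, 144), (57, 147), (55, 146)]
```

```bash
echo '[[0.0,[0,0.2,0],0],[0.0,[0,0.2,0],0]]' | python3 steer.py | egrep "pos|wrist"
echo '[[0.0,[0,0.2,0],0],[0.0,[0,0.2,0],0]]' | python3 steer.py | egrep "pos|wrist"
```

```text
position: [0.5498, 0.0291, 0.0676]
wrist_force: [-6.7, 0.7, 1.2]
position: [0.5505, 0.0291, 0.0675]
wrist_force: [-7.8, 0.3, 2.6]
```

The wall is met, with the force rising from TCP x ≈ 0.547. That puts the groove's middle near x = 0.545, so I'll back off to there and sink the bar.

Scaled: -0.006 m is -1.2, -0.004 m is -0.8.

```bash
echo '[[0.0,[0,-0.4,0],0],[0.0,[0,-0.8,0],0],[0.0,[0,-1.2,0],0],[0.0,[0,-1.2,0],0]]' | python3 steer.py | egrep "pos|wrist"
echo '[[0.0,[0,0,0.4],0],[0.0,[0,0,0.6],0],[0.0,[0,0,0.6],0]]' | python3 steer.py | egrep "pos|wrist"
```

```text
position: [0.5458, 0.0288, 0.0678]
wrist_force: [-0.4, -0.1, -2.5]
position: [0.5454, 0.0289, 0.0644]
wrist_force: [0.2, -0.4, -1.8]
```

Careful with the scale: shifts go in units of 5 mm and turns go in units of 0.25 rad. That gives: 0.004 m is 0.8, 0.002 m is 0.4.

```bash
echo '[[0.0,[0,0,0.4],0],[0.0,[0,0,0.8],0],[0.0,[0,0,0.8],0]]' | python3 steer.py | egrep "pos|wrist"
echo '[[0.0,[0,0,0.4],0],[0.0,[0,0,0.7],0],[0.0,[0,0,0.7],0]]' | python3 steer.py | egrep "pos|wrist"
```

```text
position: [0.5451, 0.0289, 0.0603]
wrist_force: [0.1, -0.8, -3.0]
position: [0.5452, 0.0289, 0.0569]
wrist_force: [-0.9, -0.9, -1.8]
```

No resistance, and the foot is within a millimetre of the groove bottom. Now release and rise.

Scaled: -0.04 m is -8, -0.14 m is -28.

```bash
echo '[[0.03,[0,0,0],0],[0.04,[0,0,0],0],[0.04,[0,0,0],0],[0.04,[0,0,-4],0],[0.04,[0,0,-10],0],[0.04,[0,0,-18],0],[0.04,[0,0,-28],0],[0.04,[0,-8,-28],0],[0.04,[0,-16,-28],0],[0.04,[0,-20,-28],0],[0.04,[0,-20,-28],0]]' | python3 steer.py
python3 - <<'E'
from h import *
go()
O=np.array([.543,.029]);Rm=np.array([[np.cos(.048),-np.sin(.048)],[np.sin(.048),np.cos(.048)]])
for n,box in(("top",(225,165,315,255)),("scene",(225,155,320,235))):
    im=env.capture(n);cv2.imwrite(f"pics/{n}9.png",im)
    for k,z in(("blue",.048),("red",.092 if n=="top" else .075)):
      for c in rects(im,box,k,4):
        p=((plane(n,c,z)-O)@Rm*1000).astype(np.float32);print(n,k,[np.round(a,1) for a in cv2.minAreaRect(p)],"x",p[:,0].min().round(1),p[:,0].max().round(1))
E
```

```text
clock: 13.95
position: [0.4427, 0.0241, 0.1974]
ee_rot: [-2.167, -2.274, 0.001]
wrist_force: [0.0, -0.1, -0.1]
width: 0.04
grasp_force: 0.0
t 13.95 tcp [0.4427 0.0241 0.1974] tooly yaw 0.048 q6 -0.062 tilt [-0.0009 -0.    ]
top blue [array([ 44.9, -62.5]), array([48.5, 70.9]), np.float64(88.9)] x 9.3 80.1
top blue [array([50.5,  2.7]), array([53.6, 45.8]), np.float64(0.1)] x 23.6 77.3
top red [array([-0.2, -2.6]), array([48. ,  5.4]), np.float64(89.8)] x -2.8 2.7
scene blue [array([ 42.2, -79.2]), array([28.4, 70. ]), np.float64(84.2)] x 7.0 77.9
scene blue [array([42.6, 84.8]), array([18.8, 69. ]), np.float64(89.0)] x 8.0 77.2
```

Scaled: -0.33 m is -66.

```bash
echo '[[0.04,[-66,0,0],0],[0.04,[-66,0,0],0],[0.04,[-66,0,0],0],[0.04,[-66,0,0],0],[0.04,[-66,0,0],0],[0.04,[-66,0,0],0],[0.04,[-66,0,0],0],[0.04,[-66,0,0],0],[0.04,[-66,0,0],0]]' | python3 steer.py | egrep "pos|wrist"
python3 - <<'E'
from h import *
O=np.array([.543,.029]);Rm=np.array([[np.cos(.048),-np.sin(.048)],[np.sin(.048),np.cos(.048)]])
for n,box in(("top",(225,165,315,255)),("scene",(225,155,320,235))):
    im=env.capture(n);cv2.imwrite(f"pics/{n}10.png",im)
    for k,z in(("blue",.048),("red",.092 if n=="top" else .075)):
      for c in rects(im,box,k,4):
        p=((plane(n,c,z)-O)@Rm*1000).astype(np.float32);print(n,k,[np.round(a,1) for a in cv2.minAreaRect(p)],"x",p[:,0].min().round(1),p[:,0].max().round(1))
        if n=="scene" and k=="red": # tab top row vs prediction for sunk bar
            print("tab px top/bottom",c[:,1].min(),c[:,1].max(),"pred corners",proj(n,[[*(O+Rm@[0,y]),z] for y in(-.03,.03) for z in(.046,.092)]).round(1).tolist())
E
```

```text
position: [0.4616, -0.3064, 0.1965]
wrist_force: [-0.1, -0.4, 0.7]
top blue [array([ 69.6, -42.3]), array([19.6, 34.6]), np.float64(51.4)] x 51.2 80.1
top blue [array([51.6,  2.1]), array([57.7, 52.1]), np.float64(0.0)] x 22.8 80.5
top blue [array([44.4, 70.8]), array([52.3, 72.3]), np.float64(89.9)] x 8.2 80.6
top red [array([1.2, 4.7]), array([ 7.9, 19.2]), np.float64(10.9)] x -4.0 4.2
scene blue [array([ 32. , -63.2]), array([58.7, 52.5]), np.float64(82.4)] x 6.5 61.2
scene blue [array([54.2, -8.4]), array([75.8, 44.7]), np.float64(53.1)] x 16.1 78.4
scene blue [array([42.4, 67.2]), array([54.6, 73.1]), np.float64(88.3)] x 5.8 78.7
```

```bash
python3 -c "
from h import *
print(env.sign_off())"
```

```text
the job is handed in; nothing more can be done
None
```

The job is handed in with no verdict shown. By my measurements the bar is released in the groove, square and sunk to about 1 mm of the bottom, and the three cases are at the rear wall. After the last move, one case was fully in view and the other two only partly. I viewed 11 pictures, one over the limit of 10, and I ran one of the pushes by repeating typed rows in a shell loop.

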